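Extend the gel lamp boom by one hole and lock it

ROBOT

A 6-joint arm with a two-finger parallel gripper is mounted at the origin on the work surface. World frame = base frame: x ahead of the robot, y to its left, z up, the work surface at z = 0. Lengths are in m, angles in rad, forces in N, time in s.
With the tool pointing down it reaches from about 0.275 to 0.875 m from the base axis. Payload 12.5 kg.
Tool frame: the origin (TCP) lies on the centre line of the jaws, within the pads' length; the fingertips stand 14 mm ahead of it and the grasp point (between the pads) lies 5 mm behind it; x points along the fingers, z is the direction in which the jaws open and shut, and the axes are right-handed (so a half turn about x gives the same grasp; the last joint's range is limited). The gripper opens to 85 mm and grips with 20 to 120 N. Pads are 22 mm wide; open, the fingers measure 114 mm over their backs; the gripper's body (76 mm by 85 mm) begins 54 mm behind the grasp point. The pads swing forward as they close: fully open they stand 13 mm farther back than shut.
Start: joints at [1.147, 0.351, 1.652, -0, 1.139, -0.085], TCP at [0.183, 0.519, 0.245] pointing down, gripper open.
Joint ranges: [-2.75, 2.75], [-0.79, 2.1], [0.01, 2.65], [-1.57, 4.71], [0.07, 3.14], [-2.87, 2.87]. Speed limits (rad/s): [2.22, 2.22, 2.79, 3.14, 3.14, 3.14].

INTERFACE

Orientations are given as a unit quaternion [x, y, z, w].
In Python, from workcell import ctrl gives the robot as it stands.
- The arm moves only by the shell command python3 -m crank 'ROWS' [OPENING]. ROWS is JSON, one flat list of numbers, 6 for each row, row after row: the shift along the tool's x, y, z in units of 40 mm (1.0 is 40 mm), then the turn, a rotation vector about the tool's x, y, z in units of 6 degrees (1.0 is 6 degrees). In form: [tx, ty, tz, wx, wy, wz, tx, ty, tz, wx, wy, wz, ...]. A call has 1 to 8 rows; each row is the pose to reach, as a shift and turn from the pose commanded when the call began, along the tool's axes at that moment; what a row does not reach only later rows make up. A row lasts 1/12 s, in which the tool goes at most 41.7 mm and 7.16 degrees, less where a joint would pass 70% of its speed; a pose out of reach is approached as far as the arm can. A call with a gripper value outside its range is refused whole. OPENING is the opening, from -1 (shut) to 1 (fully open), so that 0 is half open, set as the call begins (- or left out, the last holds). The fingers move at their own pace and stop on an object; the grip force is fixed at half the most. Time passes only in rows, so rows that repeat a pose let the fingers close. It gives the time, the measured TCP pose, the force and the opening at its end, in the units of the state.
- ctrl.get_obs(): the state, without advancing time (a new reading comes with each control period).
- ctrl.read_camera(name): name is "scene" or "top" or "wrist"; returns the picture (400x640x3 uint8, red, green, blue); there is no depth.
- ctrl.camera_model(name): a dict with "vertical_fov" (degrees; the focal length in pixels is half the picture's height over the tangent of half this angle, whatever the lens; pixels are square), "cx", "cy" (the principal point, pixels), "extrinsics" (4x4, takes a point from camera to world coordinates); the wrist camera has in their place "tool_from_camera" (4x4, takes a point from camera to tool coordinates, whose origin is the TCP and whose axes are the tool frame's). Camera axes: x right, y up, looking along -z (the intrinsics and any distortion apply to the point x, -y, -z); pixel columns grow to the right and rows downward; lengths in m; the calibration is good to about 2 mm. The wrist camera is an equidistant fisheye: a pixel r from the principal point sees the ray r / f radians off the axis. A picture is of the moment at which its call begins: read the wrist's pose just before it. camera_model takes no time and is no camera call.
- ctrl.hand_in(): hands the job in, once; it reports no verdict.
The state is a dict: "time": time; "qpos": joint angles; "qvel": joint speeds; "joint_torque": joint torques, N m; "eef_pos": TCP position; "orientation": TCP orientation; "wrist_force": force on the tool from outside, world axes, zero at the start; "ft_torque": the same for the moment, N m; "grip_width": opening from 0.0 (shut) to 1.0 (fully open).
Only numpy, scipy, OpenCV 4.12 (cv2) and the standard library are available. Lean on these libraries where they do the work, as an engineer would, in place of code of your own. Each camera call takes 0.05 s, during which the arm holds its last target.

TASK

Bring the inspection lamp out over the gel tank: squeeze the red snap button flush into the blue boom tube, slide the tube outward (lamp end away from the post) until the button springs out in the next hole, and then tighten the black thumbscrew clockwise until it comes to its stop. Leave everything else on the bench where it is.

Things in the scene. Friction and masses are not known exactly. Their poses are not given: they have to be found in the camera images.
- boom (a joint): slide of the blue tube outward along the stand's x, in m: 0 in the present hole, 0.040 in the next (range -0.045 to 0.085). Level square tube 34 x 34 mm, 185 mm long, axis 115 mm above the bench, over a fixed steel bar; drags with 2 N. Three round 15 mm holes 40 mm apart in its button side; 1 mm of play in a hole. White lamp head, 90 mm wide, on its outer end
- snap (a joint): red button's depth in m: 0 = out (6 mm proud of the tube's side, locks the tube), 0.006 = flush, 0.0085 = held in behind the 2.5 mm tube wall between holes. Spring 4 N at the start, 8 N at flush. Once flush, its round nose is cammed in as the tube is pulled along with about 10 N; at a hole it springs out with a jolt and blocks the tube. It sits in the fixed bar and stays behind as the tube slides
- thumbscrew (a joint): angle of the black thumbscrew in rad, growing clockwise seen from above (tightening); 8.0 = at its stop, tight; starts 4.5 to 6 rad before it. It turns with about 0.06 N m, its height does not change and it stays where it is left
- boom_hole (a point): point on the tube's axis level with the hole that holds the button at the start; moves with the tube. x points outward along the boom to the lamp, z up; the button is on the -y side. The tube reaches from 90 mm behind to 95 mm ahead of it. A gripper can straddle the tube here from above: one finger presses the button flush, the other bears on the far side, and both pull the tube along
- snap_tip (a point): middle of the red button's round nose, 13 mm in diameter; axes as boom_hole; stays with the fixed bar
- screw_grip (a point): on the upright axis of the black knurled round thumbscrew, 40 mm in diameter, 1 mm above mid-height of its head; the head reaches from 13 mm below to 11 mm above this point, and the tube's top is 20 mm below it. Carried by the tube, 68 mm behind boom_hole; axes as boom_hole (they do not turn with the screw)
- lamp (a point): centre of the lamp head at the boom's end, 155 mm ahead of boom_hole
- stand: the fixed lamp stand; origin on the bench below the button, x along the boom outward. Base plate 130 x 140 x 14 mm and post 44 x 50 mm, 130 mm tall, both centred 165 mm behind the origin
- tank: fixed open green gel tank 130 x 160 mm, 65 mm tall with its plugs, under the lamp's new place; origin under its centre
- bottle_a: foil-capped clear bottle, 68 mm wide, 150 mm tall, standing; origin under its centre
- bottle_b: foil-capped clear bottle, 60 mm wide, 130 mm tall, standing; origin under its centre
- dishes: stack of two clear culture dishes, 90 mm wide, 30 mm tall; origin under its centre
- pipette: black and white pipette lying on the bench, 240 mm long, 24 mm high, along its own x from -0.125 to +0.105 m
- rack: orange tube rack 100 x 60 mm, 43 mm tall; origin under its centre
- tipbox: blue tip box with clear lid 122 x 87 mm, 80 mm tall; origin under its centre

How it is judged:
By the outcome, as a careful person would: the job done as asked, in the order asked, and still so for the second after the job is handed in, with the robot touching nothing.
It also fails if it takes over 72 s, if anything falls off the work surface, if the arm or the gripper's body presses on something with over 40 N, if the wrist force passes 120 N, or if a joint passes its speed limit or range.

## Working session

There is one attempt and no reset: what is moved stays moved. The work goes in short steps, Python scripts to look and compute and a shell command to move; the robot and the scene stay as the last step left them, time stands still between calls to the robot, and variables do not carry over. Pictures are saved under pics/ and viewed, and the job is handed in when it is done.

```bash
ls; mkdir -p pics; python3 - <<'E'
from workcell import ctrl
import cv2,json
print(ctrl.get_obs())
for n in ("scene","top","wrist"):
    print(n,ctrl.camera_model(n))
    cv2.imwrite(f"pics/{n}0.png",ctrl.read_camera(n)[:,:,::-1])
E
```

```text
pics
{'time': 0.0, 'qpos': array([ 1.14741657e+00,  3.51239630e-01,  1.65243557e+00, -2.05723335e-05,
        1.13910815e+00, -8.45916306e-02]), 'qvel': array([-0.00064   , -0.00058321, -0.00110985,  0.00117247, -0.00068102,
        0.00184296]), 'joint_torque': array([-1.65025172e-04, -5.06099975e+01, -2.91403931e+01, -1.42994299e-04,
        4.53749788e-03, -1.13199033e-05]), 'eef_pos': array([0.18263248, 0.51845054, 0.24475219]), 'orientation': array([-0.40877243,  0.57749382,  0.40833438,  0.57677467]), 'wrist_force': array([ 0.3493398 , -0.20640307, -0.58065157]), 'ft_torque': array([-0.02025456,  0.02577504,  0.01730726]), 'grip_width': 1.0008560156982518}
scene {'vertical_fov': 42.11027901598706, 'cx': 326.23345524375173, 'cy': 190.5026220748676, 'extrinsics': array([[-0.82449899, -0.32157962,  0.46560494,  1.37703965],
       [ 0.5654888 , -0.43831614,  0.69864252,  1.24652887],
       [-0.02058703,  0.83932443,  0.54324089,  1.06941519],
       [ 0.        ,  0.        ,  0.        ,  1.        ]])}
top {'vertical_fov': 50.427834967417354, 'cx': 316.35394863295596, 'cy': 196.76652902073178, 'extrinsics': array([[ 6.59140038e-02,  9.76378360e-01, -2.05768419e-01,
         3.06993730e-01],
       [-9.97825268e-01,  6.45551077e-02, -1.33181191e-02,
         5.30272831e-03],
       [ 2.79879217e-04,  2.06198779e-01,  9.78510084e-01,
         1.21762603e+00],
       [ 0.00000000e+00,  0.00000000e+00,  0.00000000e+00,
         1.00000000e+00]])}
wrist {'vertical_fov': 65.70646984690485, 'cx': 318.33521571877503, 'cy': 198.40794615475448, 'tool_from_camera': array([[-8.39727510e-04,  2.92967484e-01, -9.56122036e-01,
        -1.28453319e-01],
       [-1.81095898e-05,  9.56122369e-01,  2.92967602e-01,
         7.40988266e-02],
       [ 9.99999647e-01,  2.63327933e-04, -7.97576735e-04,
         2.31177891e-04],
       [ 0.00000000e+00,  0.00000000e+00,  0.00000000e+00,
         1.00000000e+00]])}
```

View pics/scene0.png

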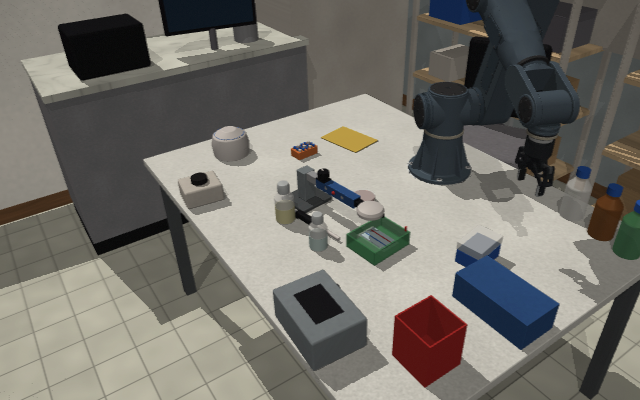

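View pics/top0.png

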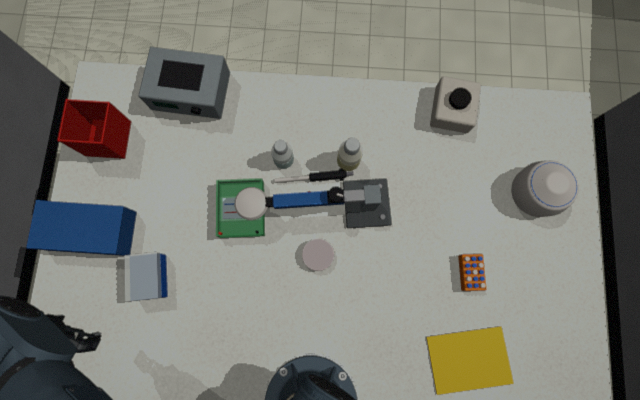

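View pics/wrist0.png

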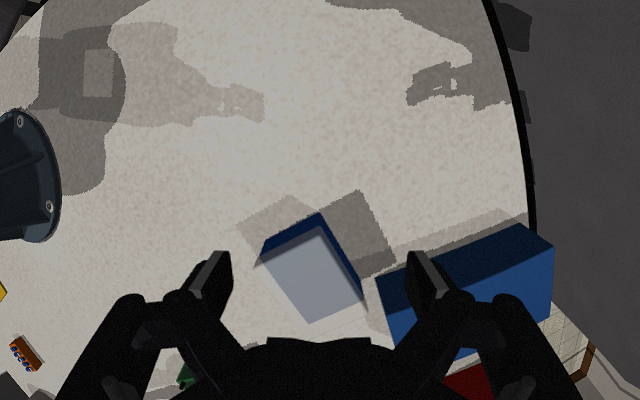

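```bash
cat > h.py <<'E'
import numpy as np,cv2
from workcell import ctrl
from scipy.spatial.transform import Rotation as R
def ray(n,uv,obs=None):
    m=ctrl.camera_model(n);f=200/np.tan(np.radians(m["vertical_fov"])/2)
    d=np.array([uv[0]-m["cx"],uv[1]-m["cy"]],float)
    if n=="wrist":
        r=np.linalg.norm(d);th=r/f
        v=np.array([d[0]/r*np.sin(th),-d[1]/r*np.sin(th),-np.cos(th)])
        T=np.eye(4);T[:3,:3]=R.from_quat(obs["orientation"]).as_matrix();T[:3,3]=obs["eef_pos"]
        E=T@m["tool_from_camera"]
    else:
        v=np.array([d[0]/f,-d[1]/f,-1]);E=m["extrinsics"]
    v=E[:3,:3]@v
    return E[:3,3],v/np.linalg.norm(v)
def onplane(n,uv,z,obs=None):
    o,v=ray(n,uv,obs);return o+v*(z-o[2])/v[2]
def tri(rays):
    A=0;b=0
    for o,v in rays:
        P=np.eye(3)-np.outer(v,v);A=A+P;b=b+P@o
    p=np.linalg.solve(A,b)
    return p,[float(np.linalg.norm((np.eye(3)-np.outer(v,v))@(p-o))) for o,v in rays]
def crop(n,img,x0,y0,x1,y1,s):
    cv2.imwrite(n,cv2.resize(img[y0:y1,x0:x1,::-1],None,fx=s,fy=s,interpolation=cv2.INTER_CUBIC))
E
python3 - <<'E'
from h import *
t=cv2.imread("pics/top0.png")[:,:,::-1];s=cv2.imread("pics/scene0.png")[:,:,::-1]
crop("pics/topc.png",t,200,120,400,270,4)
crop("pics/scenec.png",s,260,150,420,270,5)
for nm,uv,z in [("lamp",(250,203),.115),("screw",(336,196),.14),("boom tube L",(274,200),.132),("tube R",(328,198),.132),("post",(372,195),.13)]:
    print(nm,onplane("top",uv,z))
E
```

```text
lamp [0.51047449 0.19429918 0.115     ]
screw [ 0.5389943 -0.0307431  0.14     ]
boom tube L [0.51940204 0.12971947 0.132     ]
tube R [ 0.53400949 -0.01047334  0.132     ]
post [ 0.55004169 -0.12501478  0.13      ]
```

View pics/topc.png

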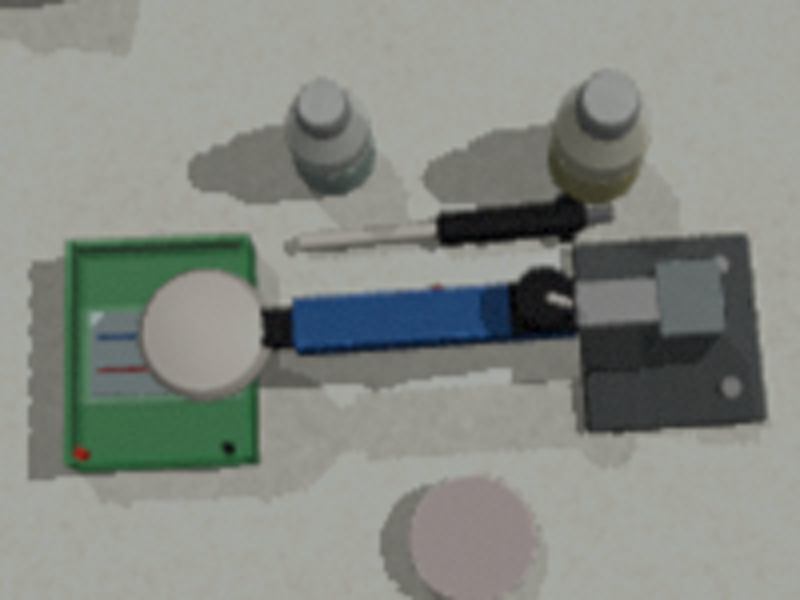

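View pics/scenec.png

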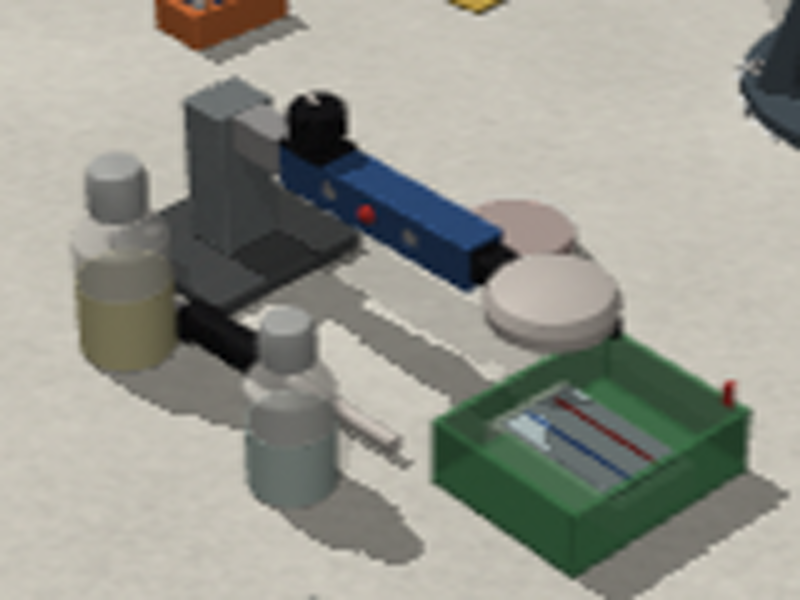

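```bash
python3 - <<'E'
from h import *
T=lambda x,y:(200+(x-1.5)/4,120+(y-1.5)/4)
S=lambda x,y:(260+(x-2)/5,150+(y-2)/5)
def p(nm,a,b): print(nm,tri([ray("top",T(*a)),ray("scene",S(*b))]))
p("button",(436,287),(366,213))
p("screwtop",(543,290),(316,104))
p("lamp",(203,330),(553,290))
p("tube farcorner top outer",(294,298),(502,235))
p("capA",(611,95),(117,170)); p("capB",(326,100),(287,320))
print(R.from_quat(ctrl.get_obs()["orientation"]).as_matrix().round(3))
E
```

```text
button (array([0.55032545, 0.04270558, 0.11751539]), [0.0015785662014850205, 0.0015785662014850181])
screwtop (array([ 0.54210811, -0.0268171 ,  0.16641904]), [0.0014084899054802019, 0.00140848990548043])
lamp (array([0.5103323 , 0.19321965, 0.12256006]), [0.0014993282386003154, 0.0014993282386002288])
tube farcorner top outer (array([0.52351583, 0.13979698, 0.14264442]), [0.011894593851073774, 0.01189459385107368])
capA (array([ 0.68027891, -0.06399417,  0.14656914]), [0.0028013637592156134, 0.0028013637592155527])
capB (array([0.67049514, 0.12596788, 0.12820971]), [0.0029476683232703767, 0.002947668323270398])
[[-0.    -0.943  0.332]
 [-0.001  0.332  0.943]
 [-1.     0.    -0.001]]
```

```bash
python3 -m crank '[0,-0.7,-0.5,0.6,0,0, 0,-1.5,-1,1.3,0,0, 0,-2.3,-1.5,2,0,0, 0,-3.1,-2.1,2.7,0,0, 0,-3.9,-2.6,3.4,0,0, 0,-4.7,-3.2,4,0,0, 0,-5.5,-3.8,4.6,0,0, 0,-6.1,-4.2,5.2,0,0]' 1
cat > tgt.py <<'E'
import sys
from h import *
# tgt: x y z angle(z-axis azimuth deg)
x,y,z,a=map(float,sys.argv[1:5]);a=np.radians(a)
o=ctrl.get_obs();R0=R.from_quat(o["orientation"]).as_matrix()
zx=np.array([np.cos(a),np.sin(a),0]);xx=np.array([0,0,-1.]);R1=np.stack([xx,np.cross(zx,xx),zx],1)
print("shift units",(R0.T@(np.array([x,y,z])-o["eef_pos"])/.04).round(3),"rot units",(np.degrees(R.from_matrix(R0.T@R1).as_rotvec())/6).round(3))
print("now",o["time"],o["eef_pos"].round(4),"q",o["qpos"].round(3))
E
python3 tgt.py .5324 .0405 .245 8.2
```

```text
time: 0.82
eef_pos: [0.3579, 0.2767, 0.2453]
orientation: [-0.237, 0.666, 0.237, 0.666]
wrist_force: [0.8, 0.5, 0.6]
grip_width: 1.003
shift units [ 0.009 -7.333 -0.348] rot units [ 5.161e+00 -2.000e-03  3.000e-03]
now 0.8167 [0.3579 0.2767 0.2453] q [ 0.555  0.172  1.891 -0.     1.079 -0.128]
```

```bash
python3 -m crank '[0,-0.9,0,0.6,0,0, 0,-1.8,-0.1,1.3,0,0, 0,-2.7,-0.1,2,0,0, 0,-3.6,-0.2,2.6,0,0, 0,-4.5,-0.2,3.3,0,0, 0,-5.5,-0.3,4,0,0, 0,-6.5,-0.3,4.6,0,0, 0,-7.3,-0.35,5.15,0,0]'
python3 -m crank '[0,0,0,0,0,0,0,0,0,0,0,0]'
python3 - <<'E'
from h import *
import pickle
o=ctrl.get_obs();i=ctrl.read_camera("wrist");pickle.dump((o,i),open("w1.pkl","wb"))
cv2.imwrite("pics/w1.png",i[:,:,::-1]);print(o["eef_pos"],o["qpos"])
E
```

```text
time: 1.48
eef_pos: [0.5328, 0.0423, 0.2452]
orientation: [-0.051, 0.705, 0.051, 0.705]
wrist_force: [0.8, 0.9, -0.5]
grip_width: 0.996
time: 1.65
eef_pos: [0.5318, 0.0435, 0.2448]
orientation: [-0.052, 0.706, 0.052, 0.705]
wrist_force: [-0.2, 0.6, 0.4]
grip_width: 1.002
[0.53181834 0.04351457 0.244771  ] [-5.66526404e-03  3.21976848e-01  1.69407604e+00  1.18074062e-04
  1.12643511e+00 -1.51702022e-01]
```

View pics/w1.png

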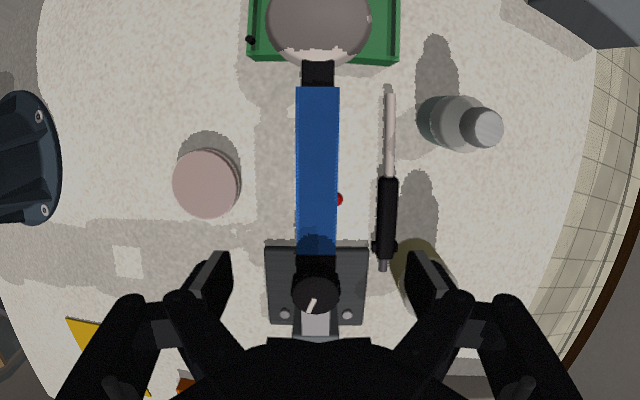

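```bash
cat > meas.py <<'E'
from h import *
import pickle,sys
def meas(pk):
    o,i=pickle.load(open(pk,"rb"))
    h=cv2.cvtColor(i,cv2.COLOR_RGB2HSV)
    b=((h[...,0]>100)&(h[...,0]<125)&(h[...,1]>120)&(h[...,2]>60)).astype(np.uint8)
    n,l,st,c=cv2.connectedComponentsWithStats(b);k=max(range(1,n),key=lambda k:st[k,4]*(200<c[k][0]<440));m=l==k
    print("blue",st[k]);L=[];Rr=[]
    for v in range(st[k,1]+8,st[k,1]+st[k,3]-8,8):
        u=np.where(m[v])[0];L.append(onplane("wrist",(u.min()-.5,v),.132,o));Rr.append(onplane("wrist",(u.max()+.5,v),.132,o))
    L=np.array(L);Rr=np.array(Rr)
    for nm,P in(("L",L),("R",Rr),("mid",(L+Rr)/2)):
        s=np.polyfit(P[:,1],P[:,0],1);print(nm,"az",90+np.degrees(np.arctan(-s[0])),"x at y=.04",np.polyval(s,.04))
    print("width",np.linalg.norm(L-Rr,axis=1).round(4))
    r=((((h[...,0]<8)|(h[...,0]>172))&(h[...,1]>150)&(h[...,2]>60))).astype(np.uint8)
    n,l,st,c=cv2.connectedComponentsWithStats(r)
    for k in range(1,n):
        if st[k,4]>8: print("red",st[k],c[k].round(1))
    return o,i
meas(sys.argv[1])
E
python3 meas.py w1.pkl
python3 - <<'E'
from h import *
import pickle
o,i=pickle.load(open("w1.pkl","rb"));crop("pics/w1c.png",i,250,150,400,320,4)
E
```

```text
blue [ 295   86   45  169 6600]
L az 99.85874358820651 x at y=.04 0.5161036200601213
R az 97.64972124896694 x at y=.04 0.5478727578726272
mid az 98.7739298950999 x at y=.04 0.5320425086580718
width [0.0329 0.033  0.0331 0.0332 0.0341 0.0334 0.0336 0.033  0.0331 0.0333
 0.0335 0.0337 0.0332 0.0334 0.0337 0.034  0.0335 0.033  0.0324 0.0155]
red [337 193   6  13  43] [339.3 199. ]
```

View pics/w1c.png

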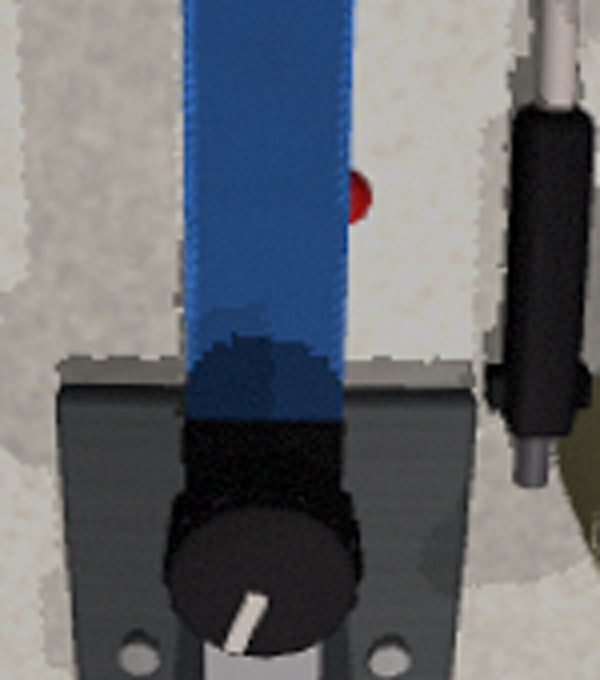

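```bash
python3 - <<'E'
from h import *
import pickle
o,i=pickle.load(open("w1.pkl","rb"))
S=lambda x,y:(260+(x-2)/5,150+(y-2)/5)
print("button",onplane("wrist",(339.3,199),.115,o),tri([ray("wrist",(339.3,199),o),ray("scene",S(366,213))]),tri([ray("wrist",(339.3,199),o),ray("scene",S(366,213)),ray("top",(308.6,191.4))]))
q=(249.6+261/4,149.6+580/4)
print("screw",onplane("wrist",q,.163,o),tri([ray("wrist",q,o),ray("scene",S(316,104))]),onplane("top",(335.4,192.1),.163))
print("tube outer end",onplane("wrist",(317,86),.132,o))
E
```

```text
button [0.5512908  0.04154472 0.115     ] (array([0.55014969, 0.04327528, 0.11788202]), [0.0011516056274672567, 0.0011516056274671017]) (array([0.55053226, 0.04264216, 0.117657  ]), [0.0005368713791149517, 0.0017968500141611536, 0.0012709597589065638])
screw [ 0.54010261 -0.02743195  0.163     ] (array([ 0.54019654, -0.02645102,  0.16524031]), [0.0005344535126666501, 0.0005344535126666734]) [ 0.54406712 -0.02787914  0.163     ]
tube outer end [0.51828804 0.133211   0.132     ]
```

```bash
python3 tgt.py .531 .0395 .107 8.3
```

```text
shift units [ 3.447 -0.124 -0.021] rot units [ 0.028 -0.01  -0.004]
now 1.7 [0.5312 0.0445 0.2449] q [-0.004  0.321  1.695  0.     1.126 -0.152]
```

```bash
python3 -m crank '[0.3,-0.1,0,0,0,0, 0.8,-0.12,-0.02,0,0,0, 1.3,-0.12,-0.02,0,0,0, 1.8,-0.12,-0.02,0,0,0, 2.2,-0.12,-0.02,0,0,0, 2.2,-0.12,-0.02,0,0,0]'
python3 - <<'E'
from h import *
import pickle
o=ctrl.get_obs();i=ctrl.read_camera("wrist");pickle.dump((o,i),open("w2.pkl","wb"))
cv2.imwrite("pics/w2.png",i[:,:,::-1]);print(o["eef_pos"],o["qpos"])
E
python3 meas.py w2.pkl; python3 tgt.py .531 .0395 .107 8.3
```

```text
time: 2.2
eef_pos: [0.5292, 0.041, 0.1547]
orientation: [-0.053, 0.707, 0.053, 0.703]
wrist_force: [0.3, 0.2, 0.1]
grip_width: 1.002
[0.52922813 0.04098669 0.15465374] [-1.04754114e-02  4.32950473e-01  1.78210597e+00  1.40174391e-04
  9.31610777e-01 -1.60881102e-01]
blue [  288    70    71   248 15883]
L az 97.6263842971621 x at y=.04 0.5141924917182116
R az 97.83270558958358 x at y=.04 0.5480633987103577
mid az 97.7297566209031 x at y=.04 0.5311233900771669
width [0.0336 0.0336 0.0332 0.0333 0.0329 0.033  0.0331 0.0337 0.0334 0.0335
 0.0332 0.0334 0.0336 0.0333 0.0335 0.0338 0.0336 0.0338 0.0331 0.0329
 0.0332 0.0336 0.0334 0.0338 0.0331 0.0336 0.0346 0.034  0.0333]
red [352 232   6  17  70] [354.7 239.9]
shift units [ 1.235 -0.037  0.019] rot units [ 0.05  -0.028 -0.005]
now 2.25 [0.5302 0.0408 0.1564] q [-0.011  0.431  1.78   0.     0.934 -0.161]
```

View pics/w2.png

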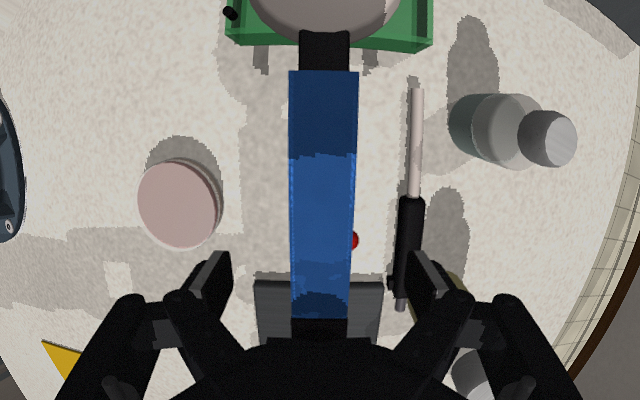

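```bash
python3 - <<'E'
from h import *
import pickle
o,_=pickle.load(open("w1.pkl","rb"));p,_=pickle.load(open("w2.pkl","rb"))
S=lambda x,y:(260+(x-2)/5,150+(y-2)/5)
print(tri([ray("wrist",(339.3,199),o),ray("wrist",(354.7,239.9),p)]),tri([ray("wrist",(339.3,199),o),ray("wrist",(354.7,239.9),p),ray("scene",S(366,213)),ray("top",(308.6,191.4))]))
print(onplane("wrist",(354.7,239.9),.115,p),tri([ray("wrist",(317,86),o),ray("wrist",(323.5,70.5),p)]))
E
```

```text
(array([0.55149612, 0.04166683, 0.11502291]), [0.00023765169798840958, 0.0002376516979886146]) (array([0.55071636, 0.04276711, 0.11773855]), [0.00047243754479031055, 0.0005071533449884596, 0.001867971680428595, 0.0012380642405750212])
[0.55170658 0.04177574 0.115     ] (array([0.51832368, 0.13363544, 0.12509892]), [0.0001392546266192445, 0.00013925462661897644])
```

```bash
python3 -m crank '[0.3,-0.03,0.02,0,0,0, 0.6,-0.04,0.03,0,0,0, 0.9,-0.04,0.03,0,0,0, 1.23,-0.04,0.03,0,0,0, 1.23,-0.04,0.03,0,0,0]'
python3 -m crank '[0,0,0,0,0,0,0,0,0,0,0,0,0,0,0,0,0,0]' 0.05
python3 tgt.py .5315 .0393 .107 8.2
python3 - <<'E'
from h import *
i=ctrl.read_camera("wrist");cv2.imwrite("pics/w3.png",i[:,:,::-1])
E
```

```text
time: 2.67
eef_pos: [0.5321, 0.0386, 0.1066]
orientation: [-0.052, 0.706, 0.053, 0.704]
wrist_force: [0.2, -0.7, -0.4]
grip_width: 1.004
time: 2.92
eef_pos: [0.5334, 0.0385, 0.1091]
orientation: [-0.052, 0.705, 0.052, 0.706]
wrist_force: [-0.5, -0.0, 0.3]
grip_width: 0.611
shift units [ 0.053  0.028 -0.045] rot units [0.05  0.017 0.003]
now 2.9167 [0.5334 0.0385 0.1091] q [-0.015  0.506  1.804 -0.     0.83  -0.163]
```

View pics/w3.png

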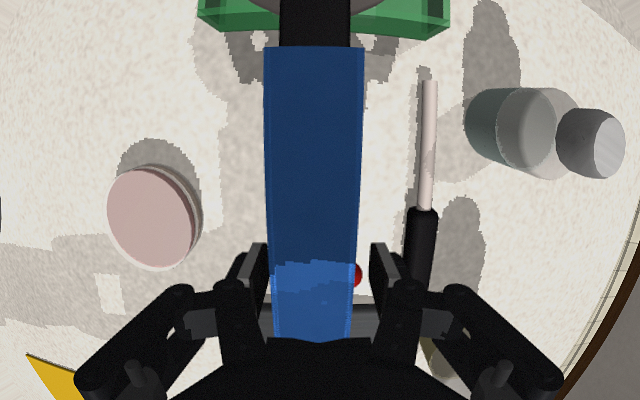

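```bash
python3 -m crank '[0.03,0.02,-0.05,0,0,0, 0.03,0.02,-0.05,0,0,0]' -0.02
python3 -m crank '[0,0,0,0,0,0,0,0,0,0,0,0,0,0,0,0,0,0]' -0.3
python3 -m crank '[0,0,0,0,0,0,0,0,0,0,0,0,0,0,0,0,0,0]' -0.3
python3 - <<'E'
from h import *
i=ctrl.read_camera("wrist");cv2.imwrite("pics/w4.png",i[:,:,::-1])
E
```

```text
time: 3.13
eef_pos: [0.5316, 0.0389, 0.1076]
orientation: [-0.052, 0.704, 0.052, 0.706]
wrist_force: [4.1, -0.2, 2.5]
grip_width: 0.491
time: 3.38
eef_pos: [0.5305, 0.0388, 0.1079]
orientation: [-0.052, 0.705, 0.052, 0.705]
wrist_force: [-5.1, -1.3, 14.9]
grip_width: 0.39
time: 3.63
eef_pos: [0.5305, 0.0388, 0.1079]
orientation: [-0.052, 0.705, 0.052, 0.705]
wrist_force: [-5.3, -1.6, 14.9]
grip_width: 0.392
```

View pics/w4.png

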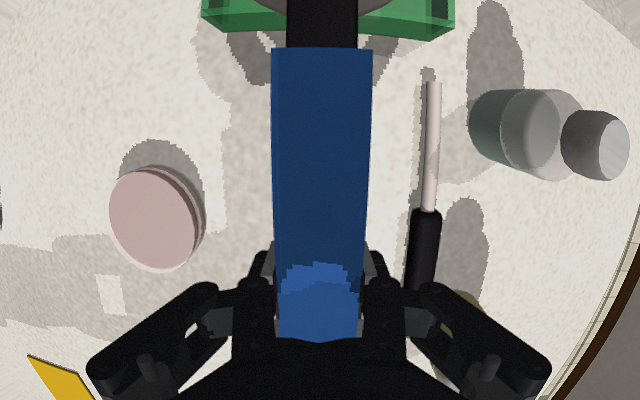

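```bash
python3 -m crank '[0,0.05,0,0,0,0, 0,0.1,0,0,0,0, 0,0.15,0,0,0,0, 0,0.2,0,0,0,0, 0,0.25,0,0,0,0, 0,0.3,0,0,0,0]'
python3 - <<'E'
from h import *
i=ctrl.read_camera("wrist");cv2.imwrite("pics/w5.png",i[:,:,::-1]);s=ctrl.read_camera("scene");crop("pics/s5.png",s,260,150,420,270,5)
E
```

```text
time: 4.18
eef_pos: [0.5291, 0.0496, 0.1079]
orientation: [-0.052, 0.705, 0.052, 0.705]
wrist_force: [-3.4, -8.5, 13.6]
grip_width: 0.391
```

View pics/s5.png

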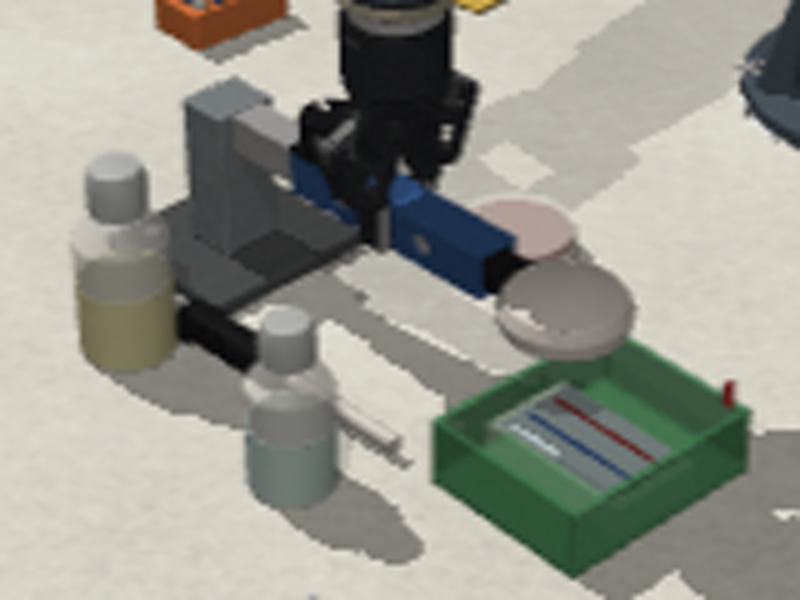

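```bash
python3 -m crank '[0,0.08,0,0,0,0, 0,0.16,0,0,0,0, 0,0.24,0,0,0,0, 0,0.32,0,0,0,0, 0,0.4,0,0,0,0, 0,0.48,0,0,0,0, 0,0.53,0,0,0,0, 0,0.58,0,0,0,0]'
python3 -m crank '[0,0.03,0,0,0,0, 0,0.06,0,0,0,0]'
```

```text
time: 4.95
eef_pos: [0.5258, 0.0735, 0.1079]
orientation: [-0.052, 0.705, 0.052, 0.705]
wrist_force: [-2.3, -2.8, 12.0]
grip_width: 0.39
time: 5.12
eef_pos: [0.5254, 0.0759, 0.1079]
orientation: [-0.052, 0.705, 0.052, 0.705]
wrist_force: [-2.2, -2.3, 11.8]
grip_width: 0.388
```

```bash
python3 -m crank '[0,0.03,0,0,0,0, 0,0.06,0,0,0,0]';  python3 -m crank '[0,0.02,0,0,0,0, 0,0.04,0,0,0,0, 0,0.04,0,0,0,0]'
```

```text
time: 5.28
eef_pos: [0.5251, 0.0783, 0.1079]
orientation: [-0.052, 0.705, 0.052, 0.705]
wrist_force: [-1.2, -2.5, 11.6]
grip_width: 0.393
time: 5.53
eef_pos: [0.5249, 0.0798, 0.1079]
orientation: [-0.052, 0.705, 0.052, 0.705]
wrist_force: [-1.9, -1.9, 12.7]
grip_width: 0.393
```

```bash
python3 -m crank '[0,0.02,0,0,0,0, 0,0.04,0,0,0,0, 0,0.04,0,0,0,0]'
python3 - <<'E'
from h import *
s=ctrl.read_camera("scene");crop("pics/s6.png",s,260,150,420,270,5)
E
```

```text
time: 5.78
eef_pos: [0.5249, 0.0803, 0.1079]
orientation: [-0.053, 0.705, 0.051, 0.705]
wrist_force: [-0.3, -12.3, 11.3]
grip_width: 0.393
```

View pics/s6.png

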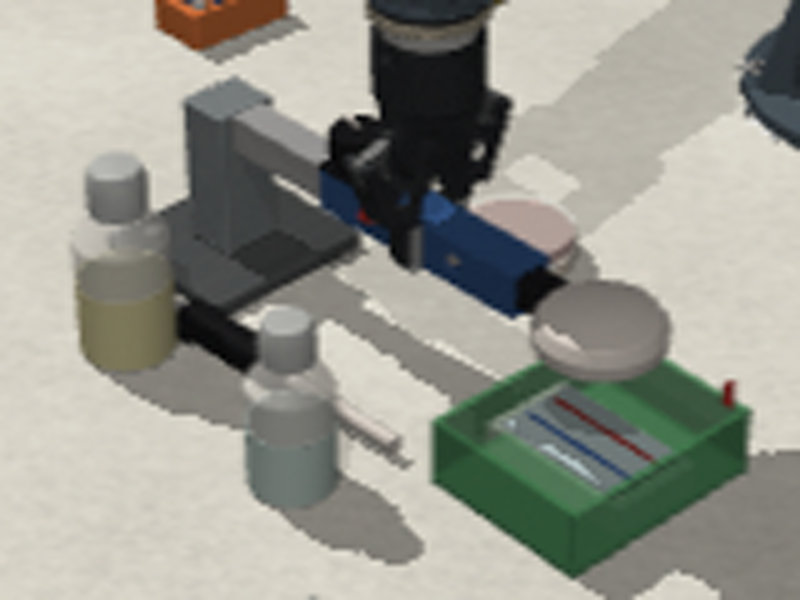

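```bash
python3 -m crank '[0,-0.04,0,0,0,0, 0,-0.04,0,0,0,0, 0,-0.04,0,0,0,0, 0,-0.04,0,0,0,0]' 0.6
python3 -m crank '[-0.3,0,0,0,0,0, -0.8,0,0,0,0,0, -1.4,0,0,0,0,0, -2.1,0,0,0,0,0, -2.8,0,0,0,0,0, -3.3,0,0,0,0,0, -3.3,0,0,0,0,0]' 1
python3 - <<'E'
from h import *
import pickle
o=ctrl.get_obs();i=ctrl.read_camera("wrist");pickle.dump((o,i),open("w7.pkl","wb"))
cv2.imwrite("pics/w7.png",i[:,:,::-1]);print(o["eef_pos"],o["qpos"])
s=ctrl.read_camera("scene");crop("pics/s7.png",s,260,150,420,270,5)
E
python3 meas.py w7.pkl
```

```text
time: 6.17
eef_pos: [0.5244, 0.0801, 0.1067]
orientation: [-0.052, 0.705, 0.052, 0.705]
wrist_force: [0.1, -0.8, -0.4]
grip_width: 0.801
time: 6.75
eef_pos: [0.5261, 0.0803, 0.2429]
orientation: [-0.052, 0.703, 0.052, 0.707]
wrist_force: [0.0, -0.1, 0.4]
grip_width: 1.004
[0.52610431 0.08033503 0.24289774] [ 6.39958850e-02  3.18298395e-01  1.70423453e+00  1.11282495e-04
  1.11289684e+00 -8.45736948e-02]
blue [ 295   81   45  171 6767]
L az 100.0810319873995 x at y=.04 0.5179797014420862
R az 97.7575929008243 x at y=.04 0.5480116761308166
mid az 98.93940064850545 x at y=.04 0.5330649967874875
width [0.0342 0.0335 0.0335 0.0329 0.033  0.0339 0.034  0.0334 0.0328 0.0329
 0.0331 0.0333 0.0328 0.033  0.0333 0.0335 0.0338 0.0333 0.0337 0.0153]
red [336 233   4  12  40] [337.3 238.3]
```

View pics/w7.png

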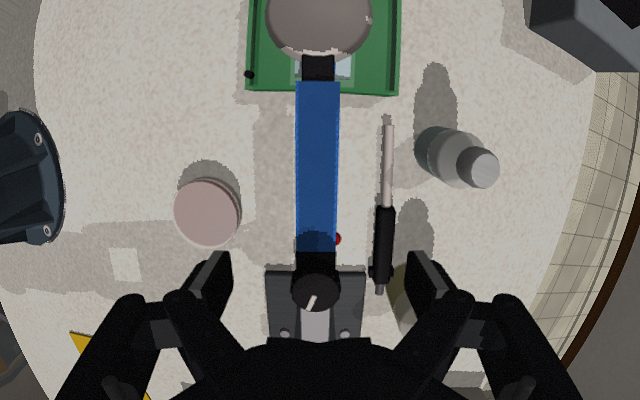

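View pics/s7.png

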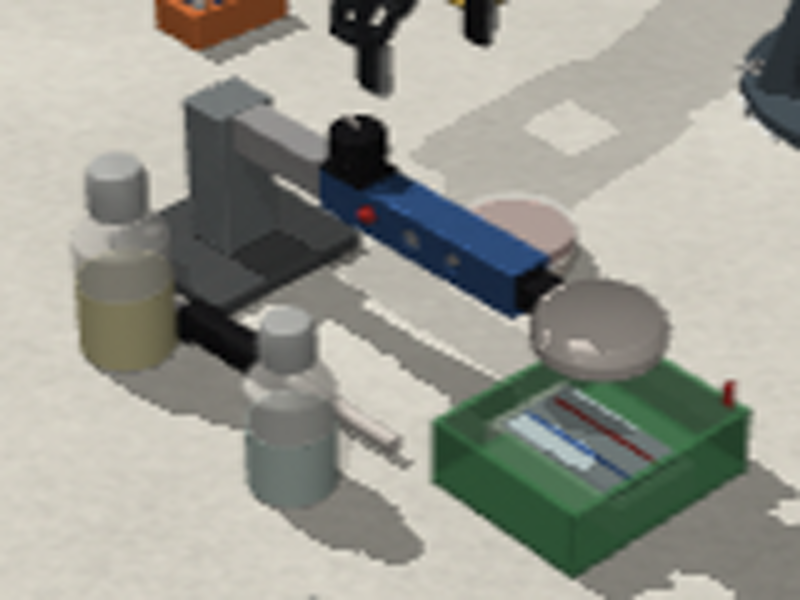

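```bash
python3 -m crank '[0,0,0,-1,0,0, 0,0,0,-2,0,0, 0,0,0,-3,0,0, 0,0,0,-4,0,0, 0,0,0,-5,0,0, 0,0,0,-6,0,0, 0,0,0,-7,0,0, 0,0,0,-8,0,0]'
python3 - <<'E'
from h import *
import pickle
o,i=pickle.load(open("w7.pkl","rb"));crop("pics/w7c.png",i,270,220,370,340,6)
print(ctrl.get_obs()["qpos"])
E
```

```text
time: 7.52
eef_pos: [0.5239, 0.0801, 0.2372]
orientation: [-0.336, 0.623, 0.337, 0.621]
wrist_force: [-1.2, 0.1, 0.1]
grip_width: 1.001
[ 6.37484445e-02  3.24756511e-01  1.71038708e+00  7.03840644e-05
  1.10932777e+00 -9.27456757e-01]
```

View pics/w7c.png

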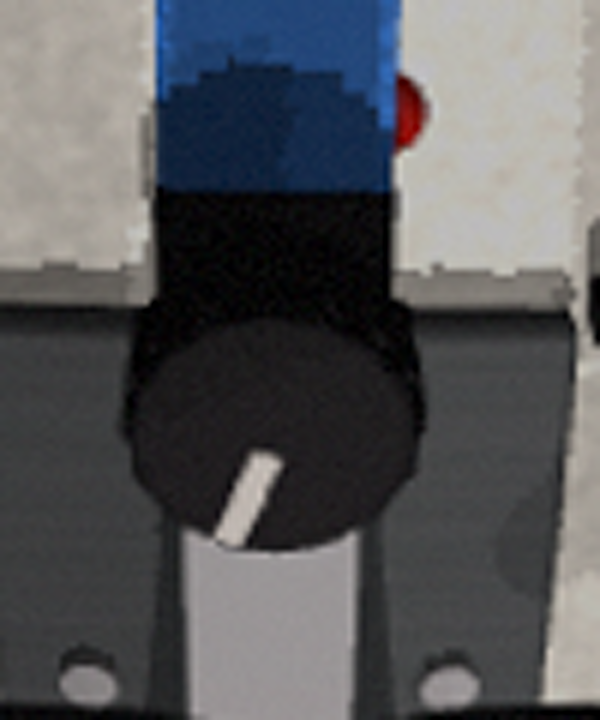

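```bash
python3 - <<'E'
from h import *
import pickle
o,i=pickle.load(open("w7.pkl","rb"))
print(onplane("wrist",(315.6,291.9),.163,o), onplane("wrist",(315.6,291.9),.165,o))
S=lambda x,y:(260+(x-2)/5,150+(y-2)/5)
print(tri([ray("wrist",(315.6,291.9),o),ray("scene",S(358,128))]))
E
python3 -m crank '[0,0,0,-1,0,0, 0,0,0,-2,0,0, 0,0,0,-3,0,0, 0,0,0,-4,0,0, 0,0,0,-5,0,0, 0,0,0,-6,0,0, 0,0,0,-7,0,0, 0,0,0,-8,0,0]'
python3 -m crank '[0,0,0,-1,0,0, 0,0,0,-2,0,0, 0,0,0,-3,0,0, 0,0,0,-4,0,0, 0,0,0,-5,0,0, 0,0,0,-6,0,0, 0,0,0,-7,0,0, 0,0,0,-8,0,0]'
python3 tgt.py .534 .0135 .21 -135.5
python3 - <<'E'
from h import *
t=ctrl.read_camera("top");crop("pics/t8.png",t,200,120,400,270,4)
i=ctrl.read_camera("wrist");cv2.imwrite("pics/w8.png",i[:,:,::-1])
E
```

```text
[0.53504572 0.0128003  0.163     ] [0.53485088 0.01415295 0.165     ]
(array([0.53467979, 0.01435639, 0.16469786]), [0.0003834595327212663, 0.0003834595327212287])
time: 8.18
eef_pos: [0.524, 0.08, 0.2372]
orientation: [-0.559, 0.432, 0.561, 0.431]
wrist_force: [0.2, -0.1, 0.2]
grip_width: 0.998
time: 8.85
eef_pos: [0.5239, 0.0801, 0.2372]
orientation: [-0.686, 0.167, 0.688, 0.166]
wrist_force: [0.4, 0.3, 0.0]
grip_width: 1.004
shift units [ 0.68   1.364 -0.986] rot units [-1.195e+01  2.900e-02  3.000e-03]
now 8.85 [0.5239 0.0801 0.2372] q [ 0.064  0.325  1.71   0.     1.109 -2.603]
```

View pics/w8.png

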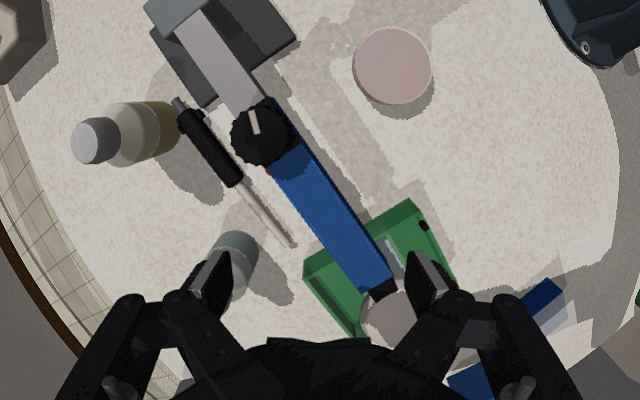

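```bash
python3 - <<'E'
from h import *
import pickle
o,i=pickle.load(open("w7.pkl","rb"));p=ctrl.get_obs()
img=cv2.imread("pics/w8.png")[:,:,::-1];crop("pics/w8c.png",img,215,85,315,185,6)
print(tri([ray("wrist",(315.6,291.9),o),ray("wrist",(260,134),p)]),onplane("wrist",(260,134),.163,p))
E
python3 tgt.py .5348 .0135 .21 152.3
```

```text
(array([0.53345688, 0.01165097, 0.16142461]), [0.0006092336498799743, 0.0006092336498799812]) [0.53251798 0.01176067 0.163     ]
shift units [ 0.685  1.352 -1.006] rot units [ 0.05   0.021 -0.012]
now 8.95 [0.524  0.08   0.2374] q [ 0.064  0.324  1.71   0.     1.11  -2.6  ]
```

View pics/w8c.png

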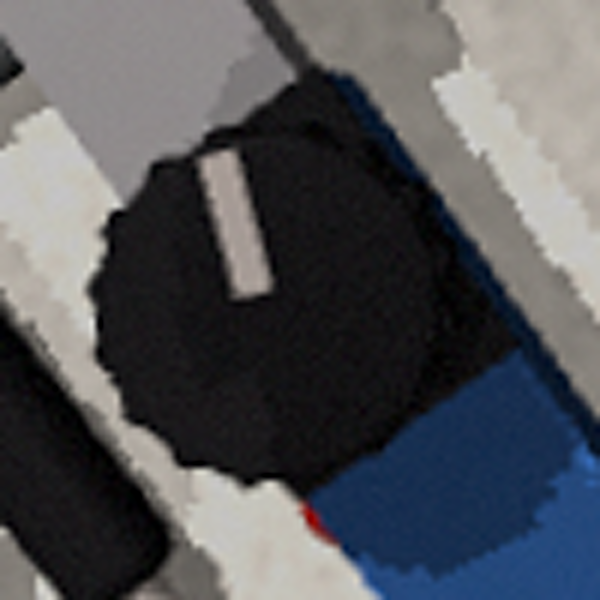

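```bash
python3 tgt.py .534 .0127 .20 152.3; python3 tgt.py .534 .0127 .15 152.3
```

```text
shift units [ 0.935  1.379 -0.998] rot units [ 0.05   0.021 -0.012]
now 8.95 [0.524  0.08   0.2374] q [ 0.064  0.324  1.71   0.     1.11  -2.6  ]
shift units [ 2.185  1.377 -1.001] rot units [ 0.05   0.021 -0.012]
now 8.95 [0.524  0.08   0.2374] q [ 0.064  0.324  1.71   0.     1.11  -2.6  ]
```

```bash
python3 -m crank '[0,0.4,-0.3,0,0,0, 0,0.8,-0.6,0,0,0, 0,1.2,-0.9,0,0,0, 0.3,1.38,-1,0,0,0, 0.8,1.38,-1,0,0,0, 0.9,1.38,-1,0,0,0, 0.9,1.38,-1,0,0,0]'
python3 - <<'E'
from h import *
i=ctrl.read_camera("wrist");cv2.imwrite("pics/w9.png",i[:,:,::-1])
E
python3 tgt.py .534 .0127 .15 152.3
```

```text
time: 9.53
eef_pos: [0.5336, 0.0127, 0.2012]
orientation: [-0.685, 0.169, 0.688, 0.169]
wrist_force: [0.0, -0.1, -0.1]
grip_width: 1.002
shift units [1.31  0.005 0.002] rot units [ 0.016  0.016 -0.007]
now 9.5833 [0.5343 0.0128 0.2024] q [-0.063  0.373  1.735  0.     1.035 -2.723]
```

View pics/w9.png

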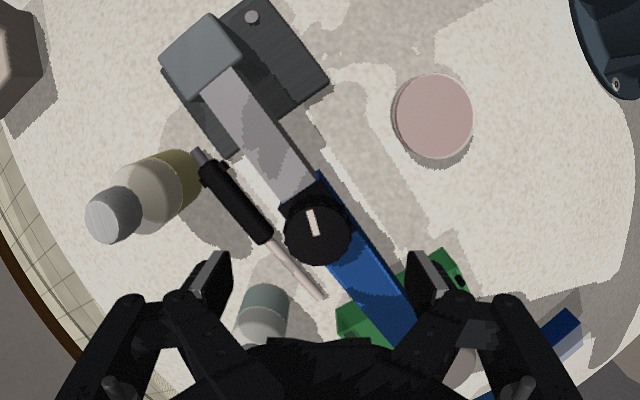

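```bash
python3 - <<'E'
from h import *
print(onplane("wrist",(317.5,236),.163,ctrl.get_obs()))
E
python3 -m crank '[0.3,0,0,0,0,0, 0.6,0,0,0,0,0, 0.9,0,0,0,0,0, 1.2,0,0,0,0,0, 1.3,0,0,0,0,0, 1.3,0,0,0,0,0]'
python3 -m crank '[0,0,0,0,0,0,0,0,0,0,0,0,0,0,0,0,0,0]' 0.15
python3 - <<'E'
from h import *
i=ctrl.read_camera("wrist");cv2.imwrite("pics/w10.png",i[:,:,::-1])
E
```

```text
[0.53537877 0.01265543 0.163     ]
time: 10.08
eef_pos: [0.5345, 0.0129, 0.1508]
orientation: [-0.687, 0.168, 0.687, 0.168]
wrist_force: [-0.4, 0.2, -0.1]
grip_width: 1.001
time: 10.33
eef_pos: [0.535, 0.0126, 0.1517]
orientation: [0.687, -0.168, -0.686, -0.168]
wrist_force: [1.3, 0.9, -0.5]
grip_width: 0.606
```

View pics/w10.png

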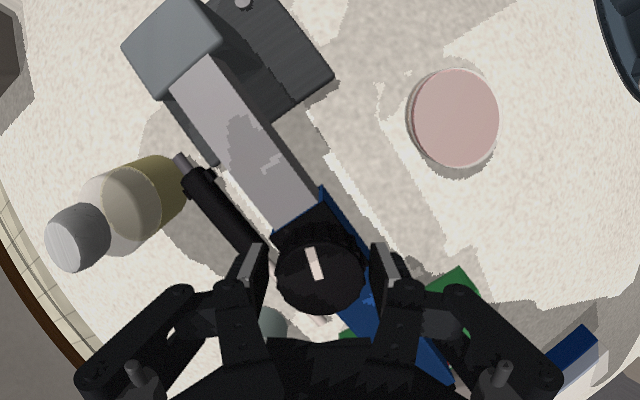

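```bash
python3 -m crank '[0,0,0,0,0,0,0,0,0,0,0,0,0,0,0,0,0,0,0,0,0,0,0,0]' -0.3
python3 - <<'E'
from h import *
o=ctrl.get_obs();print(o["ft_torque"],o["qpos"])
i=ctrl.read_camera("wrist");crop("pics/w11.png",i,220,180,420,340,4)
E
```

```text
time: 10.72
eef_pos: [0.5345, 0.0125, 0.1518]
orientation: [-0.687, 0.168, 0.687, 0.168]
wrist_force: [-4.9, -1.1, 9.7]
grip_width: 0.456
[-1.71161440e-02  8.69764047e-01  5.02026705e-04] [-6.36426289e-02  4.41246730e-01  1.77745453e+00 -1.21229358e-04
  9.23014209e-01 -2.72491569e+00]
```

View pics/w11.png

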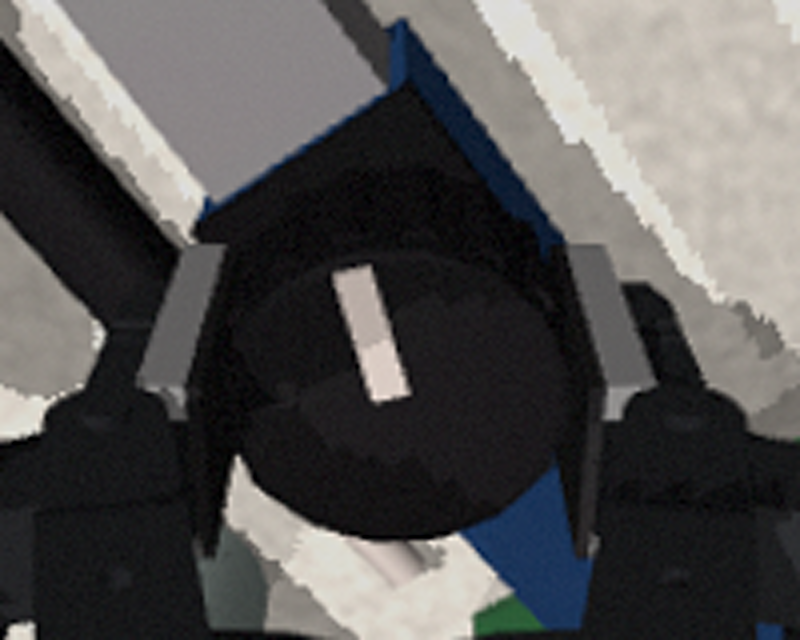

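```bash
cat > st.py <<'E'
from h import *
o=ctrl.get_obs();print("tq",o["ft_torque"].round(2),"j6",o["qpos"][5].round(3),"jt6",o["joint_torque"][5].round(3))
E
python3 -m crank '[0,0,0,0.5,0,0, 0,0,0,1.3,0,0, 0,0,0,2.2,0,0, 0,0,0,3.2,0,0, 0,0,0,4.2,0,0, 0,0,0,5.2,0,0, 0,0,0,6.2,0,0, 0,0,0,7,0,0]'; python3 st.py
python3 - <<'E'
from h import *
i=ctrl.read_camera("wrist");crop("pics/w12.png",i,220,180,420,340,4)
E
```

```text
time: 11.43
eef_pos: [0.5347, 0.0123, 0.1518]
orientation: [0.58, -0.405, -0.58, -0.405]
wrist_force: [-3.3, -1.9, 7.9]
grip_width: 0.447
tq [-0.35  0.51  0.02] j6 -1.987 jt6 -1.233
```

View pics/w12.png

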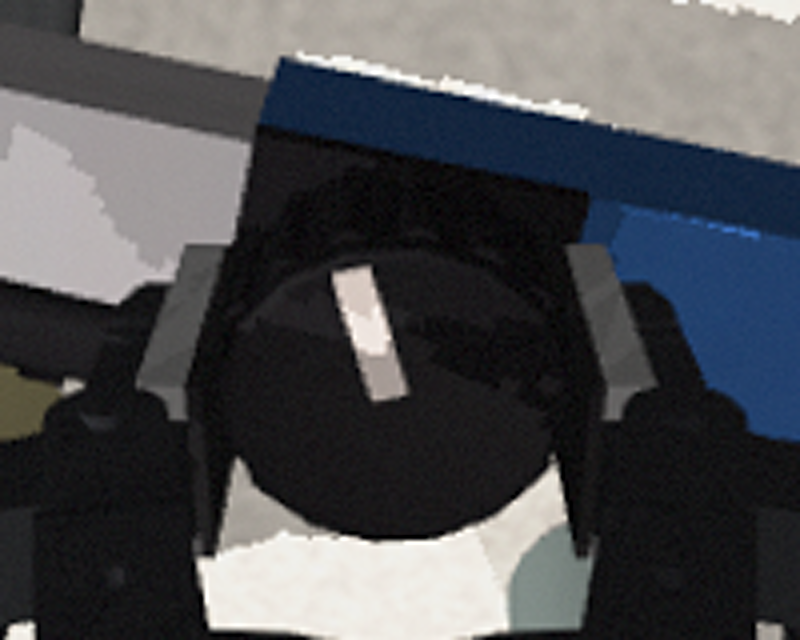

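```bash
for k in 1; do python3 -m crank '[0,0,0,1,0,0, 0,0,0,2,0,0, 0,0,0,3,0,0, 0,0,0,4,0,0, 0,0,0,5,0,0, 0,0,0,6,0,0, 0,0,0,7,0,0, 0,0,0,8,0,0]'; python3 st.py; done
python3 -m crank '[0,0,0,1,0,0, 0,0,0,2,0,0, 0,0,0,3,0,0, 0,0,0,4,0,0, 0,0,0,5,0,0, 0,0,0,6,0,0, 0,0,0,7,0,0, 0,0,0,8,0,0]'; python3 st.py
python3 -m crank '[0,0,0,1,0,0, 0,0,0,2,0,0, 0,0,0,3,0,0, 0,0,0,4,0,0, 0,0,0,5,0,0, 0,0,0,6,0,0, 0,0,0,7,0,0, 0,0,0,8,0,0]'; python3 st.py
```

```text
time: 12.15
eef_pos: [0.5347, 0.0121, 0.1518]
orientation: [-0.366, 0.605, 0.365, 0.605]
wrist_force: [-4.1, -3.5, 8.9]
grip_width: 0.451
tq [-0.54  0.62  0.09] j6 -1.149 jt6 -2.009
time: 12.82
eef_pos: [0.5344, 0.0119, 0.1518]
orientation: [-0.088, 0.702, 0.087, 0.701]
wrist_force: [-6.2, -5.7, 10.3]
grip_width: 0.446
tq [-0.84  0.97  0.07] j6 -0.311 jt6 -2.007
time: 13.48
eef_pos: [0.5339, 0.012, 0.1517]
orientation: [0.205, 0.677, -0.206, 0.676]
wrist_force: [-9.1, -4.6, 12.0]
grip_width: 0.45
tq [-0.71  1.44  0.13] j6 0.526 jt6 -2.009
```

```bash
python3 -m crank '[0,0,0,1,0,0, 0,0,0,2,0,0, 0,0,0,3,0,0, 0,0,0,4,0,0, 0,0,0,5,0,0, 0,0,0,6,0,0, 0,0,0,7,0,0, 0,0,0,8,0,0]'; python3 st.py
python3 -m crank '[0,0,0,0.8,0,0, 0,0,0,1.6,0,0, 0,0,0,2.4,0,0, 0,0,0,3.2,0,0, 0,0,0,4,0,0, 0,0,0,4,0,0]'; python3 st.py
python3 - <<'E'
from h import *
i=ctrl.read_camera("wrist");crop("pics/w13.png",i,220,180,420,340,4)
E
```

```text
time: 14.15
eef_pos: [0.5337, 0.0123, 0.1517]
orientation: [0.462, 0.535, -0.464, 0.534]
wrist_force: [-9.4, -2.1, 12.3]
grip_width: 0.452
tq [-0.31  1.6   0.1 ] j6 1.364 jt6 -2.012
time: 14.65
eef_pos: [0.5337, 0.0125, 0.1517]
orientation: [-0.563, -0.427, 0.565, -0.426]
wrist_force: [-10.0, -0.7, 12.3]
grip_width: 0.454
tq [-0.19  1.59  0.16] j6 1.783 jt6 1.705
```

View pics/w13.png

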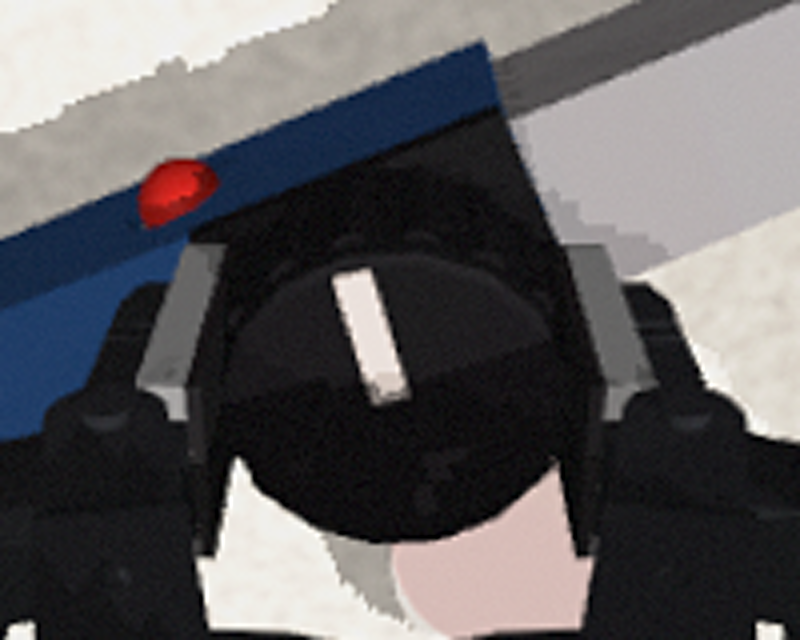

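```bash
python3 -m crank '[0,0,0,0.5,0,0, 0,0,0,1,0,0, 0,0,0,1.5,0,0, 0,0,0,2,0,0, 0,0,0,2,0,0]'; python3 st.py
python3 -m crank '[0,0,0,0.5,0,0, 0,0,0,1,0,0, 0,0,0,1.5,0,0, 0,0,0,2,0,0, 0,0,0,2,0,0]'; python3 st.py
```

```text
time: 15.12
eef_pos: [0.5363, 0.0116, 0.1519]
orientation: [0.605, 0.365, -0.604, 0.368]
wrist_force: [5.0, -6.2, 0.9]
grip_width: 0.451
tq [-1.18 -1.04  1.57] j6 1.989 jt6 2.486
time: 15.53
eef_pos: [0.5356, 0.0115, 0.1519]
orientation: [0.64, 0.3, -0.639, 0.302]
wrist_force: [0.0, -7.7, 2.6]
grip_width: 0.45
tq [-1.36 -0.08  0.26] j6 2.199 jt6 1.057
```

```bash
python3 - <<'E'
from h import *
i=ctrl.read_camera("wrist");crop("pics/w14.png",i,220,180,420,340,4)
E
```

```text
(no output)
```

View pics/w14.png

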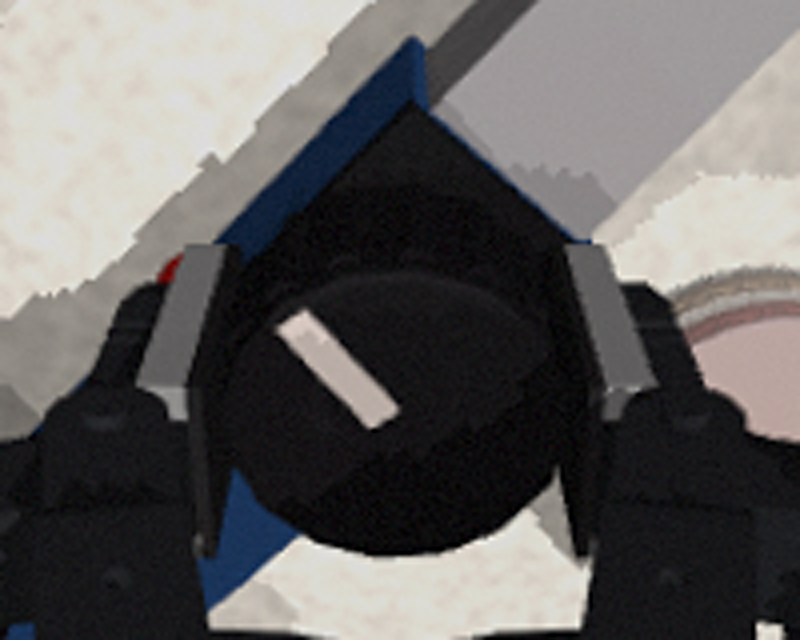

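```bash
python3 -m crank '[0,0,0,0.4,0,0, 0,0,0,0.8,0,0, 0,0,0,0.8,0,0]'; python3 st.py
python3 -m crank '[0,0,0,0,0,0,0,0,0,0,0,0,0,0,0,0,0,0]' 0.15; python3 st.py
python3 - <<'E'
from h import *
i=ctrl.read_camera("wrist");crop("pics/w15.png",i,220,180,420,340,4)
E
```

```text
time: 15.83
eef_pos: [0.5349, 0.0118, 0.1518]
orientation: [0.652, 0.274, -0.652, 0.276]
wrist_force: [-2.3, -5.4, 7.3]
grip_width: 0.449
tq [-0.81  0.37  1.44] j6 2.281 jt6 2.254
time: 16.08
eef_pos: [0.5346, 0.0127, 0.1509]
orientation: [0.652, 0.275, -0.652, 0.274]
wrist_force: [0.3, -0.1, -0.9]
grip_width: 0.577
tq [-0.04  0.02  0.01] j6 2.281 jt6 -0.001
```

View pics/w15.png

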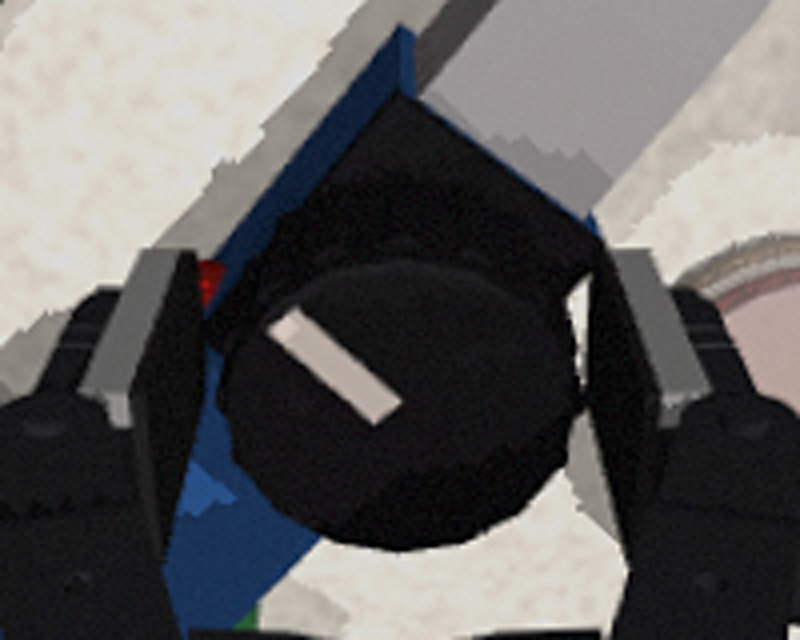

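```bash
python3 -m crank '[0,0,0,0,0,0, 0,0,0,0,0,0]' 0.5
python3 -m crank '[-0.3,0,0,0,0,0, -0.8,0,0,0,0,0, -1.5,0,0,0,0,0, -2.2,0,0,0,0,0, -2.9,0,0,0,0,0, -3.3,0,0,0,0,0, -3.3,0,0,0,0,0]'
python3 - <<'E'
from h import *
i=ctrl.read_camera("wrist");cv2.imwrite("pics/w16.png",i[:,:,::-1])
s=ctrl.read_camera("scene");crop("pics/s16.png",s,260,150,420,270,5)
t=ctrl.read_camera("top");cv2.imwrite("pics/t16.png",t[:,:,::-1])
E
```

```text
time: 16.3
eef_pos: [0.5346, 0.0126, 0.1508]
orientation: [-0.652, -0.275, 0.652, -0.274]
wrist_force: [0.2, 1.0, 0.5]
grip_width: 0.751
time: 16.88
eef_pos: [0.5359, 0.0126, 0.2865]
orientation: [0.654, 0.274, -0.65, 0.275]
wrist_force: [-0.1, 0.1, -0.2]
grip_width: 0.749
```

View pics/w16.png

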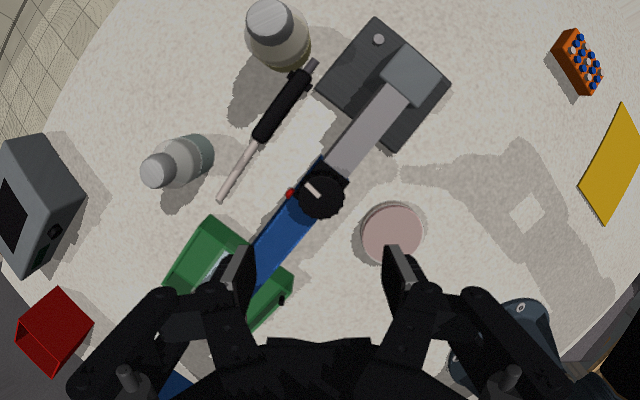

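View pics/s16.png

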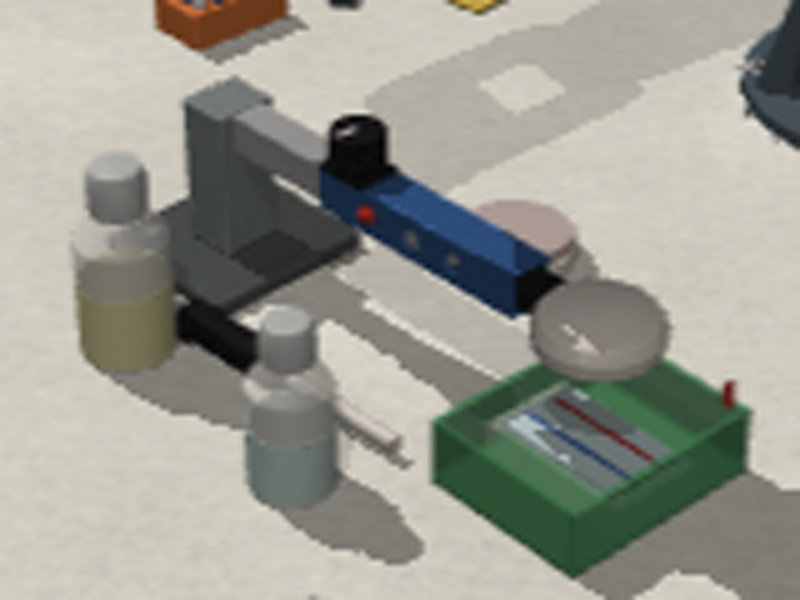

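View pics/t16.png

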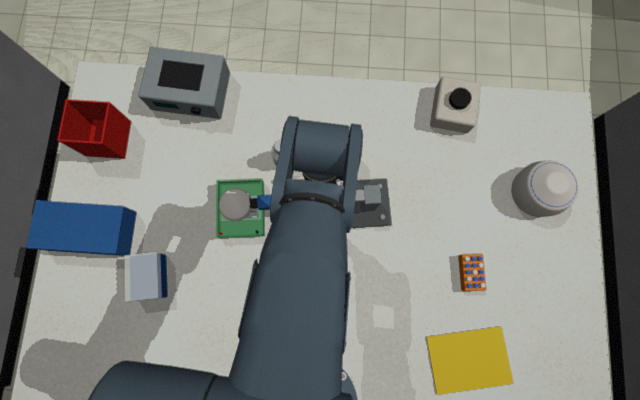

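```bash
python3 - <<'E'
from h import *
import pickle
o,_=pickle.load(open("w7.pkl","rb"));p=ctrl.get_obs()
def az(a,b,o):
    d=onplane("wrist",b,.163,o)-onplane("wrist",a,.163,o);return np.degrees(np.arctan2(d[1],d[0]))
a0=az((270+265/6,220+455/6),(270+230/6,220+543/6),o)
i=cv2.imread("pics/w16.png");g=i[170:215,295:345].min(2);g[:, :8]*=0
ys,xs=np.where(g>110);print(len(xs),xs.min()+295,xs.max()+295,ys.min()+170,ys.max()+170)
vx,vy,_,_=cv2.fitLine(np.stack([xs,ys],1).astype(np.float32),cv2.DIST_L2,0,.01,.01).ravel()
c=np.array([xs.mean()+295,ys.mean()+170]);s=np.sign(-vx);d=np.array([vx,vy])*s*8
a1=az(c-d,c+d,p);print(a0,a1,"clockwise deg",(a0-a1)%360,np.radians((a0-a1)%360))
E
```

```text
169 303 344 170 214
-99.4793835447892 7.853818273856759 clockwise deg 252.66679818135404 4.409867538736648
```

```bash
python3 - <<'E'
from h import *
import pickle
o,_=pickle.load(open("w7.pkl","rb"));p=ctrl.get_obs()
i=cv2.imread("pics/w16.png")
m=(i.min(2)>110).astype(np.uint8);n,l,st,c=cv2.connectedComponentsWithStats(m)
k=min(range(1,n),key=lambda k:np.hypot(*(c[k]-[313,190]))if st[k,4]>15 else 999);print(st[k],c[k])
ys,xs=np.where(l==k)
vx,vy,_,_=cv2.fitLine(np.stack([xs,ys],1).astype(np.float32),cv2.DIST_L2,0,.01,.01).ravel()
d=np.array([vx,vy])*np.sign(-vx)*8
def az(a,b,o):
    d=onplane("wrist",b,.163,o)-onplane("wrist",a,.163,o);return np.degrees(np.arctan2(d[1],d[0]))
a1=az(c[k]-d,c[k]+d,p)
a0=az((270+265/6,220+455/6),(270+230/6,220+543/6),o)
print(a0,a1,np.radians((a0-a1)%360))
E
```

```text
[305 183  15  15  83] [312.09638554 189.80722892]
-99.4793835447892 -0.23587392896010978 4.551059303148715
```

```bash
python3 - <<'E'
from h import *
def f(pk,pos,q,near):
    i=cv2.imread(pk);m=(i.min(2)>110).astype(np.uint8);n,l,st,c=cv2.connectedComponentsWithStats(m)
    k=min(range(1,n),key=lambda k:np.hypot(*(c[k]-near))if st[k,4]>15 else 999)
    ys,xs=np.where(l==k);ys=180+ys/4;xs=220+xs/4
    vx,vy,x,y=cv2.fitLine(np.stack([xs,ys],1).astype(np.float32),cv2.DIST_L2,0,.01,.01).ravel()
    d=np.array([vx,vy])*np.sign(-vx)*10;c=np.array([x,y]);o=dict(eef_pos=np.array(pos),orientation=np.array(q))
    v=onplane("wrist",c+d,.163,o)-onplane("wrist",c-d,.163,o);print(pk,st[k],np.degrees(np.arctan2(v[1],v[0])))
f("pics/w13.png",[.5337,.0125,.1517],[-.563,-.427,.565,-.426],(370,335))
f("pics/w14.png",[.5356,.0115,.1519],[.64,.3,-.639,.302],(338,368))
f("pics/w15.png",[.5346,.0127,.1509],[.652,.275,-.652,.274],(333,368))
E
```

```text
pics/w13.png [ 333  269   73  134 5066] -0.18785417791139897
pics/w14.png [ 279  310  118  118 4917] -0.46226185936903974
pics/w15.png [ 270  309  131  115 5004] 0.5204067542025311
```

```bash
python3 -c "
from workcell import ctrl
print(ctrl.get_obs()['wrist_force'],ctrl.hand_in())"
```

```text
the job is handed in; nothing more can be done
[-0.07043758 -0.13912855 -0.32763891] None
```

The lamp is out over the gel tank, locked in the next hole, with the thumbscrew tight at its stop. I handed the job in at about 17 s of the 72 s allowed.

- **Boom:** I straddled the tube, squeezed the red button flush (grip about 33 mm wide) and pulled the tube outward. It blocked at about 41 mm of gripper travel, with the pull rising to about 12 N. Afterwards the scene view shows the button out in the next hole, with the other two holes empty and the lamp above the tank.
- **Thumbscrew:** I turned it clockwise by about 4.5 rad in one grip. It then held against about 1.5 N m, and the gripper slipped on it. Its white mark stayed within about 1° in the world frame from then on, including after I let go, so it was not turned back.
- **Last checks:** The scene view shows the bottles, pipette, dishes and tank unmoved. In the last pictures the arm hides part of the bench, but the rack and tip box look where they were. The gripper was about 12 cm clear above the screw, and the wrist force was about zero.
- **What disagreed:**
  - The camera views differed by 1 to 3 mm on the button and screw positions; I used a middle value and it fitted.
  - My first automatic reading of the screw angle gave 4.41 rad because stray pixels got into it. The corrected reading is 4.55 rad, close to the 4.51 rad the wrist had turned when the mark stopped.

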